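# Clamp the cutting board with the star knob under the riser shelf

### The job

Slide the grey cutting board gently under the wooden riser shelf until its far edge lies flush against the stop rail at the back. Then tighten the star knob on the underside of the shelf (clockwise seen from above) by feel until its rubber foot presses the board down with about 15 N; do not overtighten it. Leave the board against the rail, leave the jars and the tin alone, and let go.

Things in the scene. Friction and masses are not known exactly. Their poses are not given: they have to be found in the camera images.
- stand: Low wooden riser shelf on steel side frames, fixed. Origin on the worktop straight below the knob's axis; x to the back of the shelf, y to its left, z up. Slab 360 mm wide, 134 mm deep (x -10 to 124), z 88 to 100 mm; free space between the frames y -157 to 157 mm. Below it a wooden deck, 12 mm thick, x -140 to 68, y -150 to 150 mm, on which the board lies.
- rail_mid (a point): Middle of the front face of the wooden stop rail under the shelf, 30 mm above the worktop, at stand x = +54 mm; axes as the stand's. The rail is 280 mm wide, z 14 to 44 mm, and runs across the shelf.
- shelf_edge (a point): Middle of the lower front edge of the shelf slab, 88 mm above the worktop, 10 mm in front of the knob's axis; axes as the stand's. The slab hides part of the knob; the arms at the front stick out up to 52 mm before this edge.
- knob: Steel star knob under the shelf, turning about the vertical. Origin on the worktop, on the axis. Five arms at its own yaw (x axis) plus multiples of 72 degrees, 11 mm wide (15 mm at the round end), reaching 62 mm from the axis, z 63 to 77 mm. Free turning takes a steady friction moment of 0.25 N m (5 N at 50 mm); it stays where it is left. A finger that has stopped reads about a fifth less.
- knob_hub (a point): Centre of the knob's hub (radius 18 mm), on the axis at mid height of the arms, 70 mm up. Under it a round rubber foot (radius 16 mm) on a screw: clockwise from above (yaw falling) lowers it 12 mm per rad. It starts 3 to 21 mm above the board's top. A lock nut sets how far it hangs, so the turn needed cannot be told from the yaw: about 0.3 to 1.8 rad to touch.
- board: Grey plastic cutting board, 225 mm long, 177 mm wide, 8 mm thick, 0.3 to 0.55 kg, loose on the deck, straight end partly under the shelf, rounded handle end towards the robot. Origin at the centre of its underside; its axes lie askew by 0.19 rad: use the two points. Once the foot touches it, each 0.1 rad of knob adds 2.2 N, and each N adds about 0.02 N m of turning moment (0.55 N m at 15 N).
- spice_jar_a: Bystander: glass spice jar with a green lid, 46 mm across, 106 mm high, standing on the back of the shelf. Origin at the centre of its underside.
- mustard_jar: Bystander: jar with a grey lid, 72 mm across, 102 mm high, standing on the back of the shelf. Origin at the centre of its underside.
- spice_jar_b: Bystander: glass spice jar with a pale lid, 44 mm across, 109 mm high, standing on the back of the shelf. Origin at the centre of its underside.
- tin_small: Bystander: small tin, 57 mm across, 72 mm high, on the worktop beside the shelf. Origin at the centre of its underside.
- board_end (a point): Middle of the board's straight far end (140 mm of straight edge), 4 mm above its underside; x points out of this end, along the board. It starts 35 to 50 mm short of the stop rail, turned by up to 6 degrees; flush home it lies at stand x = +54 mm with its x along the stand's x. Askew, it wedges at one corner: swing the handle end sideways to square it.
- board_handle (a point): Middle of the board's rounded handle end nearest the robot, 225 mm from the straight end, 4 mm above the board's underside (16 mm above the worktop); x along the board, towards the straight end. It always overhangs the deck's front edge by 25 mm or more. The slot of the handle is filled: it cannot be gripped through.

How it is judged:
By the outcome, as a careful person would: the job done as asked, in the order asked, and still so for the second after the job is handed in, with the robot touching nothing.
It also fails if it takes over 72 s, if anything falls off the work surface, if the arm or the gripper's body presses on something with over 40 N, if the wrist force passes 120 N, or if a joint passes its speed limit or range.

### The arm

A 6-joint arm with a two-finger parallel gripper is mounted at the origin on a cart in front of the work surface, level with it; the furniture and walls round the work are solid. World frame = base frame: x ahead of the robot, y to its left, z up, the work surface at z = 0. Lengths are in m, angles in rad, forces in N, time in s.
With the tool pointing down it reaches from about 0.3 to 0.775 m from the base axis. Payload 14.6 kg.
Tool frame: the origin (TCP) lies at the very end of the fingers, on their centre line; the grasp point (between the pads) lies 19 mm behind it; z points along the fingers, y is the line along which they close (so a half turn about z gives the same grasp; the last joint's range is limited). The gripper opens to 94 mm and grips with 3 to 60 N. Pads are 16 mm wide; open, the fingers measure 119 mm over their backs; the gripper's body (75 mm by 177 mm) begins 78 mm behind the grasp point.
Start: joints at [1.167, 0.3, 1.521, -0, 1.321, -0.067], TCP at [0.182, 0.519, 0.205] pointing down, gripper open.
Joint ranges: [-3.03, 3.03], [-0.79, 2.21], [0.23, 2.52], [-1.04, 4.18], [0, 3.07], [-2.55, 2.55]. Speed limits (rad/s): [2.22, 2.22, 2.57, 3.14, 3.14, 3.14].

### API

Orientations are given as [roll, pitch, yaw] about the fixed x, y, z axes, in that order (R = Rz(yaw) Ry(pitch) Rx(roll)).
In Python, from station import ctrl, cams gives the robot as it stands. The module is installed in compiled form; this text tells all that it offers.
- The arm moves only by the tool arm_command, never from a script. Its argument "plan" is a list that holds one entry, the list of rows, each a list of 7 numbers: the shift along the tool's x, y, z in a scale on which 1.0 is 600 mm, then the turn, a rotation vector about the tool's x, y, z in shares of 120 degrees (1.0 is 120 degrees), then the closure, from -1 (fully open) to 1 (shut). A call has 1 to 12 rows; each row is the pose to reach, as a shift and turn from the pose commanded when the call began, along the tool's axes at that moment; what a row does not reach only later rows make up. A row lasts 1/10 s, in which the tool goes at most 50 mm and 8.59 degrees, less where a joint would pass 70% of its speed; a pose out of reach is approached as far as the arm can. No shift or turn number may pass 1 either way. A call with a gripper value outside its range is refused whole. The fingers move at their own pace and stop on an object; "squeeze" is the grip in N (left out, the last holds). Time passes only in rows, so rows that repeat a pose let the fingers close. It gives the time, the measured TCP pose, the force, the opening and the grip force at its end, in the units of the state.
- ctrl.get_obs(): the state, without advancing time (a new reading comes with each control period).
- cams.camera(name): name is "scene" or "side" or "wrist"; returns (picture, depth): 384x512x3 uint8, blue, green, red; 384x512 float32, m along the optical axis (not along the pixel's ray), 0 where there is no reading.
- cams.camera_info(name): a dict with "fx", "fy", "cx", "cy" (pixels), "world_to_cam" (4x4, takes a point from world to camera coordinates). Camera axes: x right, y down, z forward; pixel columns grow to the right and rows downward; lengths in m; the calibration is good to about 2 mm. A picture is of the moment at which its call begins: read the wrist's pose just before it. camera_info takes no time and is no camera call; for the wrist camera it gives the pose at the moment of the call.
- ctrl.hand_in(): hands the job in; it is judged then, once.
The state is a dict: "time_s": time; "qpos": joint angles; "joint_vel": joint speeds; "tau": joint torques, N m; "ee_pos": TCP position; "eef_rot": TCP orientation; "force": force on the tool from outside, world axes, zero at the start; "moment": the same for the moment, N m; "grip_width": finger opening in m; "grip_force": force on a finger pad.
Only numpy, scipy, OpenCV 4.12 (cv2) and the standard library are available. Lean on these libraries where they do the work, as an engineer would, in place of code of your own. Each camera call takes 0.05 s, during which the arm holds its last target. There are 200 camera calls.

## Working session

There is one attempt and no reset: what is moved stays moved. The work goes in short steps, Python scripts to look and compute and a tool call to move; the robot and the scene stay as the last step left them, time stands still between calls to the robot, and variables do not carry over. Pictures are saved under pics/ and viewed, at most 10 in all, crops included, and the job is handed in when it is done.

Besides the shell and the picture viewer there is one more tool, called after "Emit:" in YAML: its name, and indented under it one key for each argument. arm_command: Moves the arm, as the interface text tells. Its arguments: {"type":"object","properties":{"plan":{"type":"array"},"squeeze":{"type":"number"}},"required":["plan"]}

```bash
mkdir -p pics
cat > h.py <<'E'
import numpy as np, cv2
from station import ctrl, cams
def grab(n):
    p,d=cams.camera(n); i=cams.camera_info(n); return p,d,i
def cloud(d,i):
    v,u=np.mgrid[0:d.shape[0],0:d.shape[1]]
    P=np.stack([(u-i['cx'])/i['fx']*d,(v-i['cy'])/i['fy']*d,d,np.ones_like(d)],-1)
    return (P@np.linalg.inv(np.array(i['world_to_cam'])).T)[...,:3]
E
python3 - <<'E'
from h import *
o=ctrl.get_obs(); print(o)
ims=[]
for n in ['scene','side','wrist']:
    p,d,i=grab(n); np.savez(''+n+'.npz',p=p,d=d,W=cloud(d,i)); print(n,np.round(np.linalg.inv(i['world_to_cam']),3).tolist(),i['fx']); ims.append(p)
    if n!='wrist': cv2.imwrite(f'pics/{n}0.png',cv2.resize(p,(800,600)))
E
```

```text
{'time_s': 0.0, 'qpos': array([ 1.16736744e+00,  3.00492544e-01,  1.52159145e+00, -2.06073987e-05,
        1.32067058e+00, -6.66251608e-02]), 'joint_vel': array([-2.27250059e-03, -1.41366272e-03,  1.19367884e-04,  6.75729416e-04,
        2.18123665e-04, -8.58002051e-05]), 'tau': array([ 6.77444186e-04, -5.31812632e+01, -3.52731407e+01,  7.08115473e-02,
        2.43827188e-02, -1.06435341e-04]), 'ee_pos': array([0.18167817, 0.5188514 , 0.20487017]), 'eef_rot': array([-3.14043198e+00, -5.74403653e-05,  2.80479401e+00]), 'force': array([ 0.12423352, -0.15612506,  0.43351396]), 'moment': array([-0.00880088,  0.024972  , -0.01449539]), 'grip_force': 0.0, 'grip_width': 0.09352461730670818}
scene [[0.671, -0.402, 0.623, 0.045], [-0.742, -0.345, 0.575, -0.497], [-0.017, -0.848, -0.53, 0.552], [0.0, 0.0, 0.0, 1.0]] 347.80372192811416
side [[0.949, -0.188, 0.253, 0.336], [-0.314, -0.51, 0.801, -0.812], [-0.021, -0.84, -0.543, 0.658], [0.0, 0.0, 0.0, 1.0]] 418.0098618439969
wrist [[0.331, 0.918, 0.219, 0.119], [0.944, -0.321, -0.077, 0.541], [-0.0, 0.232, -0.973, 0.385], [0.0, 0.0, 0.0, 1.0]] 329.3628130739449
```

View pics/scene0.png

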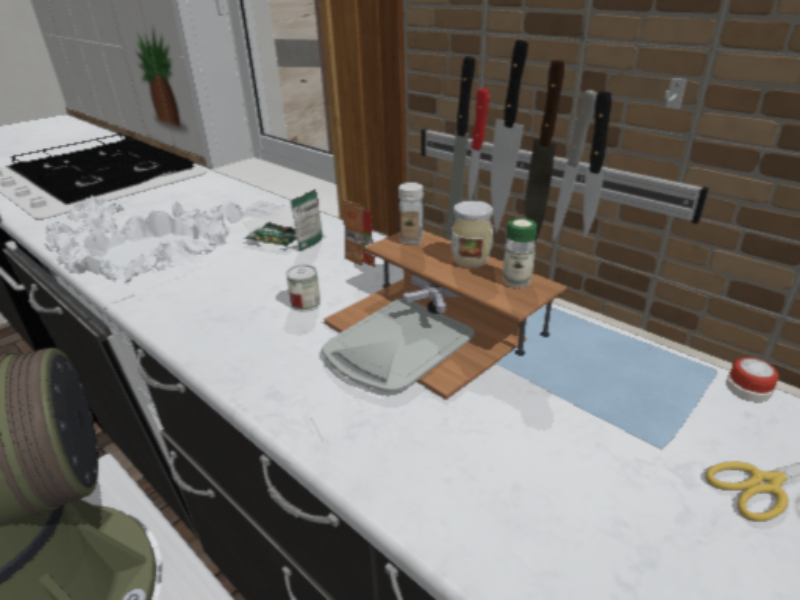

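View pics/side0.png

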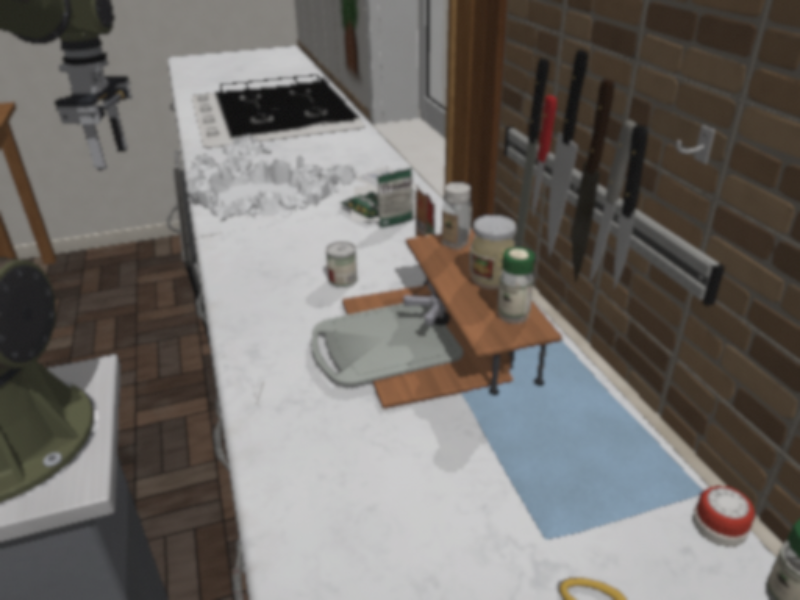

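The scene view shows the shelf with jars, its slab at about (370-565, 235-310). The board is at (325-475, 305-385) with its handle end at lower left, the knob arms at about (405-445, 290-310), and the tin at (303, 287). The side view shows the same, with knob arms at (405-445, 295-330).

Run:
```python
from h import *
for n in ['scene','side']:
    f=np.load(n+'.npz'); p,W,d=f['p'].astype(int),f['W'],f['d']
    z=W[...,2]; ok=(d>0)&(W[...,0]>.25)&(W[...,0]<.95)&(abs(W[...,1])<.5)
    b,g,r=p[...,0],p[...,1],p[...,2]; brown=(r-b>40)&ok
    gray=(abs(r-b)<25)&ok
    def rect(m,name):
        m=cv2.morphologyEx(m.astype(np.uint8),cv2.MORPH_OPEN,np.ones((2,2)))
        nl,L,S,_=cv2.connectedComponentsWithStats(m); k=1+np.argmax(S[1:,4]); m=L==k
        P=W[m]; R=cv2.minAreaRect(P[:,:2].astype(np.float32)*1000)
        print(n,name,m.sum(),'rect',np.round(R[0],1),np.round(R[1],1),round(R[2],2),'z',np.round(np.percentile(P[:,2],[5,50,95]),4)); 
        print('   box',np.round(cv2.boxPoints(R)).tolist()); return m
    s=rect(brown&(abs(z-.1)<.006),'slab')
    dk=rect(brown&(abs(z-.012)<.006),'deck')
    bd=rect(gray&(abs(z-.02)<.005)&(r<190),'board')
    kn=gray&(z>.06)&(z<.084)
    c=W[s].mean(0); kn&=np.hypot(W[...,0]-c[0],W[...,1]-c[1])<.17
    P=W[kn]; print(n,'knob',len(P),np.round(np.c_[P[P[:,2]>.0745][:,:3]]*1000)[::4].astype(int).tolist())
    hull=cv2.approxPolyDP(cv2.convexHull(W[bd][:,:2].astype(np.float32)*1000),2,True)[:,0]; print('   hull',np.round(hull).tolist())
    tn=ok&(z>.03)&(z<.075)&(W[...,1]>c[1]+.2)&(W[...,1]<c[1]+.35); print('   tin',np.round(W[tn].mean(0),3), tn.sum())
```

```text
scene slab 2483 rect [ 401.9 -132.5] [949.7 372.9] 24.14 z [0.0951 0.1    0.1015]
   box [[-108.0, -157.0], [45.0, -497.0], [912.0, -108.0], [759.0, 232.0]]
scene deck 1412 rect [ 383. -232.] [847.8 137.6] 28.85 z [0.0059 0.012  0.0138]
   box [[-22.0, -376.0], [45.0, -497.0], [787.0, -88.0], [721.0, 33.0]]
scene board 3295 rect [ 328.9 -154.4] [856.2 242.2] 34.53 z [0.0161 0.0205 0.0222]
   box [[-92.0, -297.0], [45.0, -497.0], [750.0, -12.0], [613.0, 188.0]]
scene knob 345 [[677, 81, 79], [675, 75, 78], [673, 77, 75], [677, 66, 78], [673, 62, 78], [680, 54, 78], [674, 49, 79], [673, 48, 77], [666, 35, 81], [662, 28, 83], [661, 26, 81], [666, 17, 82], [673, 9, 82], [657, 30, 78], [661, 19, 80], [667, 11, 81], [677, 5, 78], [645, 35, 78], [653, 27, 77], [657, 16, 80], [667, 11, 77], [677, 5, 75], [627, 50, 77], [634, 43, 77], [640, 33, 78], [650, 28, 75], [656, 19, 76], [661, 9, 78], [620, 48, 78], [627, 40, 78], [638, 35, 75], [660, 5, 77], [621, 41, 77], [630, 35, 76], [657, -1, 78], [648, -1, 79], [648, -2, 76], [643, -6, 76], [640, -8, 76], [635, -12, 76], [641, -20, 77], [633, -
[... 714 characters left out ...]
], [646, 40, 77], [663, 27, 81], [627, 41, 77], [637, 38, 77], [646, 32, 79], [655, 29, 78], [662, 17, 84], [625, 36, 78], [635, 34, 77], [645, 31, 76], [655, 27, 76], [662, 19, 80], [620, 38, 75], [645, 29, 75], [658, 22, 76], [664, 10, 82], [661, 16, 76], [669, 8, 79], [665, 6, 78], [657, 5, 78], [667, 4, 76], [657, -3, 80], [651, -3, 78], [662, -4, 76], [655, -8, 77], [650, -12, 78], [646, -17, 79], [638, -17, 78], [647, -21, 79], [640, -25, 79], [636, -22, 76], [645, -27, 77], [777, -149, 77], [694, -143, 75]]
   hull [[642.0, 101.0], [537.0, 105.0], [490.0, 100.0], [472.0, 75.0], [461.0, 23.0], [336.0, -812.0], [692.0, -47.0], [691.0, 19.0], [679.0, 83.0]]
   tin [0.608 0.252 0.06 ] 472
```

The manual's scale: shifts go in shares of 600 mm and turns go in shares of 120 degrees. Converting my numbers, -420 mm / 600 = -0.7, -383 mm / 600 = -0.6383, -0.337 rad / 2.0944 = -0.1609.

Emit:
arm_command:
  plan:
    - [[-0.7,-0.6383,-0.125,0,0,-0.1609,-1],[-0.7,-0.6383,-0.125,0,0,-0.1609,-1],[-0.7,-0.6383,-0.125,0,0,-0.1609,-1],[-0.7,-0.6383,-0.125,0,0,-0.1609,-1],[-0.7,-0.6383,-0.125,0,0,-0.1609,-1],[-0.7,-0.6383,-0.125,0,0,-0.1609,-1],[-0.7,-0.6383,-0.125,0,0,-0.1609,-1],[-0.7,-0.6383,-0.125,0,0,-0.1609,-1],[-0.7,-0.6383,-0.125,0,0,-0.1609,-1],[-0.7,-0.6383,-0.125,0,0,-0.1609,-1],[-0.7,-0.6383,-0.125,0,0,-0.1609,-1],[-0.7,-0.6383,-0.125,0,0,-0.1609,-1]]

```text
time_s: 1.35
ee_pos: [0.4526, 0.0158, 0.2807]
eef_rot: [-3.141, 0.0, 3.14]
force: [0.1, 0.2, 0.1]
grip_width: 0.0941
grip_force: 0.0
```

Run:
```python
from h import *
p,d,i=grab('wrist'); np.savez('w1.npz',p=p,d=d,W=cloud(d,i),M=np.array(i['world_to_cam']),K=np.array([i['fx'],i['fy'],i['cx'],i['cy']]))
cv2.imwrite('pics/w1.png',cv2.resize(cv2.rotate(p,cv2.ROTATE_180),(800,600)))
def ray(i,u,v,z):
    T=np.linalg.inv(i['world_to_cam']); D=T[:3,:3]@np.stack([(u-i['cx'])/i['fx'],(v-i['cy'])/i['fy'],np.ones_like(u,dtype=float)]); t=(z-T[2,3])/D[2]; return (T[:3,3,None]+t*D)
W=cloud(d,i);ok=d>0
b,g,r=[p[...,k].astype(int) for k in range(3)]
z=W[...,2]
for name,m,h in [('slab',(r-b>40)&ok&(abs(z-.1)<.008),.1),('deck',(r-b>40)&ok&(abs(z-.012)<.006),.012),('board',(abs(r-b)<30)&ok&(abs(z-.02)<.006)&(r<190),.02)]:
    m=cv2.morphologyEx(m.astype(np.uint8),cv2.MORPH_OPEN,np.ones((3,3)))
    nl,L,S,_=cv2.connectedComponentsWithStats(m); k=1+np.argmax(S[1:,4]); 
    c=max(cv2.findContours((L==k).astype(np.uint8),cv2.RETR_EXTERNAL,cv2.CHAIN_APPROX_NONE)[0],key=len)
    c2=cv2.approxPolyDP(c,2,True)[:,0]
    X=ray(i,c2[:,0].astype(float),c2[:,1].astype(float),h)[:2].T*1000
    print(name,np.median(z[L==k]).round(4),np.c_[c2,X.round()].astype(int).tolist())
```

```text
slab 0.1006 [[115, 337, 664, -157], [117, 361, 700, -158], [121, 358, 695, -152], [131, 358, 695, -139], [131, 365, 706, -140], [138, 359, 697, -131], [153, 359, 697, -111], [158, 365, 706, -105], [174, 366, 708, -85], [171, 360, 699, -88], [175, 360, 699, -83], [177, 365, 706, -81], [197, 365, 706, -55], [205, 361, 700, -45], [206, 365, 706, -43], [214, 365, 706, -33], [220, 357, 694, -25], [313, 357, 695, 94], [316, 354, 690, 98], [317, 357, 695, 99], [321, 354, 690, 104], [333, 357, 695, 120], [392, 357, 695, 195], [393, 351, 686, 196], [391, 344, 676, 192], [321, 343, 674, 103], [323, 347, 680, 106], [320, 350, 684, 103], [302, 344, 675, 79], [297, 346, 678, 73], [281, 344, 675, 53], [275, 340, 669, 45], [193, 338, 666, -59], [117, 334, 660, -154]]
deck 0.0126 [[168, 214, 530, -103], [170, 244, 576, -103], [160, 262, 605, -119], [177, 264, 608, -95], [180, 267, 613, -90], [184, 264, 608, -84], [191, 269, 616, -74], [189, 216, 533, -73]]
board 0.021 [[196, 180, 479, -60], [190, 191, 495, -69], [192, 234, 558, -69], [195, 235, 559, -65], [192, 236, 561, -69], [195, 281, 631, -68], [314, 281, 632, 108], [317, 191, 495, 106], [309, 177, 475, 94], [297, 171, 467, 78], [267, 164, 457, 37], [241, 164, 457, 2], [205, 174, 471, -47]]
```

View pics/w1.png

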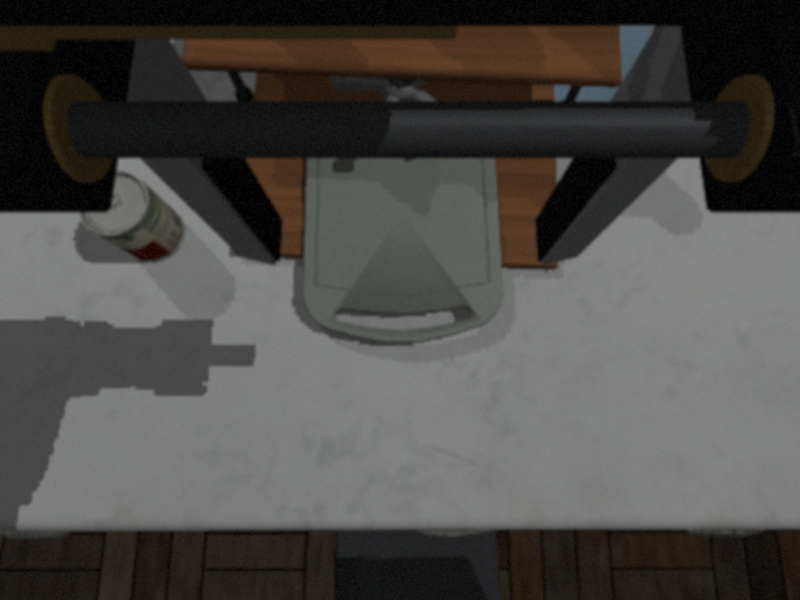

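The wrist view, rotated 180°, shows the board handle end at about (400, 340), the board sides at x≈305 and 500, the slab front edge at y≈75, and the tin at (135, 215). I'll refine the poses from all three views.

```bash
cat >> h.py <<'E'
def ray(i,u,v,z):
    u=np.asarray(u,float);v=np.asarray(v,float)
    T=np.linalg.inv(np.array(i['world_to_cam'])); D=T[:3,:3]@np.stack([(u-i['cx'])/i['fx'],(v-i['cy'])/i['fy'],np.ones_like(u)]); t=(z-T[2,3])/D[2]; return (T[:3,3,None]+t*D)[:2].T
E
python3 - <<'E'
from h import *
from scipy.optimize import minimize
KN=[];
def line(X):
    vx,vy,x0,y0=cv2.fitLine(X.astype(np.float32),cv2.DIST_HUBER,0,.5,.01)[:,0]; return vx,vy,x0,y0
for n in ['scene','side','w1']:
    f=np.load(n+'.npz'); p,W,d=f['p'].astype(int),f['W'],f['d']
    if n=='w1': i=dict(zip(['fx','fy','cx','cy'],f['K'])); i['world_to_cam']=f['M']
    else: i=cams.camera_info(n)
    b,g,r=[p[...,k] for k in range(3)]; z=W[...,2]
    ok=(d>0)&(W[...,0]>.4)&(W[...,0]<.85)&(abs(W[...,1]-.02)<.22)
    brown=(r-b>35)
    m=cv2.morphologyEx((brown&ok&(abs(z-.1)<.006)).astype(np.uint8),cv2.MORPH_OPEN,np.ones((3,3)))
    v,u=np.nonzero(m); X=ray(i,u,v,.1)
    # front edge: min x per y bin
    for nm,ys in [('front',np.arange(-.14,.18,.008))]:
        E=np.array([X[(X[:,1]>y)&(X[:,1]<y+.008)][:,0].min() if ((X[:,1]>y)&(X[:,1]<y+.008)).sum()>3 else np.nan for y in ys])
        Q=np.c_[E,ys+.004][~np.isnan(E)]; vx,vy,x0,y0=line(Q); s=vx/vy
        print(n,'slab slope',round(s,4),'x at y=.019',round(x0+s*(.019-y0),4),'y ext',X[:,1].min().round(4),X[:,1].max().round(4))
    m=cv2.morphologyEx(((abs(r-b)<30)&ok&(abs(z-.02)<.006)&(r<190)).astype(np.uint8),cv2.MORPH_OPEN,np.ones((3,3)))
    nl,L,S,_=cv2.connectedComponentsWithStats(m);v,u=np.nonzero(L==1+np.argmax(S[1:,4])); X=ray(i,u,v,.02)
    for sg in (1,-1):
        xs=np.arange(.51,.61,.004); E=np.array([sg*(sg*X[(X[:,0]>x)&(X[:,0]<x+.004)][:,1]).max() for x in xs]); vx,vy,x0,y0=line(np.c_[xs+.002,E]); print('  board side',sg,'slope',round(vy/vx,4),'y at x=.56',round(y0+vy/vx*(.56-x0),4))
    print('  board min x',X[:,0].min().round(4),'at y',np.round(X[X[:,0]<X[:,0].min()+.002][:,1].mean(),4))
    if n!='w1':
        m=(abs(r-b)<25)&ok&(z>.066)&(z<.084)&(W[...,0]<.70)&(abs(W[...,1]-.02)<.075); v,u=np.nonzero(m); KN.append(ray(i,u,v,.075))
        J=W[(z>.125)&(z<.22)&ok|((z>.125)&(z<.22)&(d>0)&(W[...,0]>.6)&(W[...,0]<.9)&(abs(W[...,1])<.25))]
        for lo in np.arange(-.18,.22,.04):
            q=J[(J[:,1]>lo)&(J[:,1]<lo+.04)]
            if len(q)>10: print('  jar y',lo.round(2),len(q),np.percentile(q[:,0],[2,50]).round(3))
        t=W[(d>0)&(z>.02)&(z<.08)&(W[...,1]>.17)&(W[...,1]<.36)&(W[...,0]>.5)&(W[...,0]<.67)]; print('  tin',np.percentile(t,[3,50,97],axis=0).round(3).tolist())
K=np.vstack(KN)
def inside(P,q):
    x,y=P[:,0]-q[0],P[:,1]-q[1]; R=np.hypot(x,y); a=(np.arctan2(y,x)-q[2]+np.pi/5)%(2*np.pi/5)-np.pi/5
    lat=abs(R*np.sin(a)); return np.maximum(np.minimum(np.maximum(lat-.006,R-.062),R-.018),0)
best=min((minimize(lambda q:np.minimum(inside(K,q),.008).sum()+0.3*len(K)*np.hypot(q[0]-.677,q[1]-.019)**2/.01,[.677+a,.019+c,y],method='Nelder-Mead') for y in np.arange(0,1.26,.2) for a in(-.005,.005) for c in (-.005,.005)),key=lambda s:s.fun)
print('knob',best.x.round(4),'arms deg',np.degrees(best.x[2]+np.arange(5)*1.2566).round(1)%360, best.fun/len(K))
E
```

```text
scene slab slope 0.0559 x at y=.019 0.658 y ext -0.1671 0.1971
  board side 1 slope -0.0416 y at x=.56 0.1074
  board side -1 slope 0.0152 y at x=.56 -0.0694
  board min x 0.4532 at y 0.0204
  jar y -0.18 523 [0.879 0.895]
  jar y -0.14 765 [0.722 0.877]
  jar y -0.1 691 [0.72 0.88]
  jar y -0.06 532 [0.742 0.88 ]
  jar y -0.02 848 [0.721 0.74 ]
  jar y 0.02 515 [0.724 0.88 ]
  jar y 0.06 185 [0.879 0.895]
  jar y 0.1 578 [0.731 0.768]
  jar y 0.14 387 [0.725 0.766]
  jar y 0.18 257 [0.892 0.896]
  tin [[0.536, 0.229, 0.023], [0.555, 0.242, 0.058], [0.587, 0.282, 0.072]]
side slab slope 0.0598 x at y=.019 0.6658 y ext -0.1699 0.1987
  board side 1 slope -0.0215 y at x=.56 0.1088
  board side -1 slope 0.0049 y at x=.56 -0.0716
  board min x 0.4595 at y 0.0147
  jar y -0.18 482 [0.881 0.897]
  jar y -0.14 900 [0.725 0.748]
  jar y -0.1 493 [0.723 0.882]
  jar y -0.06 693 [0.742 0.882]
  jar y -0.02 727 [0.724 0.741]
  jar y 0.02 444 [0.735 0.883]
  jar y 0.06 106 [0.882 0.898]
  jar y 0.1 731 [0.734 0.764]
  jar y 0.14 270 [0.729 0.771]
  jar y 0.18 148 [0.896 0.898]
  tin [[0.539, 0.226, 0.022], [0.564, 0.237, 0.058], [0.591, 0.28, 0.073]]
w1 slab slope 0.0502 x at y=.019 0.6662 y ext -0.1586 0.1966
  board side 1 slope 0.0106 y at x=.56 0.1075
  board side -1 slope 0.0171 y at x=.56 -0.0689
  board min x 0.4573 at y 0.0198
knob [0.6749 0.0187 1.4996] arms deg [ 85.9 157.9 229.9 301.9  13.9] 0.0017479712618379936
```

In the tool's units: 273 mm / 600 = 0.455, 268 mm / 600 = 0.4467, -0.012 rad / 2.0944 = -0.0057.

Emit:
arm_command:
  plan:
    - [[0.03,0.005,0.0667,0,0,-0.0057,-1],[0.03,0.005,0.1333,0,0,-0.0057,-1],[0.03,0.005,0.2,0,0,-0.0057,-1],[0.03,0.005,0.2667,0,0,-0.0057,-1],[0.03,0.005,0.3333,0,0,-0.0057,-1],[0.03,0.005,0.3917,0,0,-0.0057,-1],[0.03,0.005,0.425,0,0,-0.0057,-1],[0.03,0.005,0.4467,0,0,-0.0057,-1],[0.03,0.005,0.455,0,0,-0.0057,-1],[0.03,0.005,0.455,0,0,-0.0057,-1]]

```text
time_s: 2.4
ee_pos: [0.4333, 0.0219, 0.0071]
eef_rot: [3.142, -0.001, -3.129]
force: [-0.0, -0.5, 0.8]
grip_width: 0.094
grip_force: 0.0
```

In the tool's units: -56 mm / 600 = -0.0933, -53 mm / 600 = -0.0883, 0.065 rad / 2.0944 = 0.031.

Emit:
arm_command:
  plan:
    - [[-0.0167,0,0,0,0,0,-1],[-0.03,0,0,0,0,0,-1],[-0.0367,0,0,0,0,0,-1],[-0.0433,0,0,0,0,0.0029,-1],[-0.05,0.0008,0,0,0,0.0067,-1],[-0.0567,0.0017,0,0,0,0.0105,-1],[-0.0633,0.0025,0,0,0,0.0143,-1],[-0.07,0.0033,0,0,0,0.0181,-1],[-0.0767,0.005,0,0,0,0.022,-1],[-0.0833,0.0067,0,0,0,0.0258,-1],[-0.0883,0.0083,0,0,0,0.0296,-1],[-0.0933,0.0083,0,0,0,0.031,-1]]

```text
time_s: 3.6
ee_pos: [0.4897, 0.0276, 0.0074]
eef_rot: [3.142, -0.0, 3.088]
force: [-4.2, 0.5, 1.5]
grip_width: 0.094
grip_force: 1.9
```

In the tool's units: -11 mm / 600 = -0.0183, -1.5 mm / 600 = -0.0025.

Emit:
arm_command:
  plan:
    - [[-0.0025,0,0,0,0,0,-1],[-0.005,0,0,0,0,0,-1],[-0.0075,0,0,0,0,0,-1],[-0.01,0,0,0,0,0,-1],[-0.0125,0,0,0,0,0,-1],[-0.015,0,0,0,0,0,-1],[-0.0167,0,0,0,0,0,-1],[-0.0183,0,0,0,0,0,-1]]

```text
time_s: 4.4
ee_pos: [0.5006, 0.0269, 0.0074]
eef_rot: [-3.142, -0.0, 3.089]
force: [-2.8, 0.3, 1.5]
grip_width: 0.094
grip_force: 1.7
```

Run:
```python
from h import *
o=ctrl.get_obs(); print(o['time_s'],o['ee_pos'],o['force'],o['moment'])
p,d,i=grab('side'); np.savez('side2.npz',p=p,d=d,W=cloud(d,i))
cv2.imwrite('pics/side2.png',cv2.resize(p[170:280,190:370],None,fx=4.4,fy=4.4,interpolation=cv2.INTER_CUBIC))
```

```text
4.4 [0.50057029 0.02689365 0.0074314 ] [-2.82285443  0.25594108  1.47717196] [ 0.06866137  0.57059457 -0.01108619]
```

View pics/side2.png

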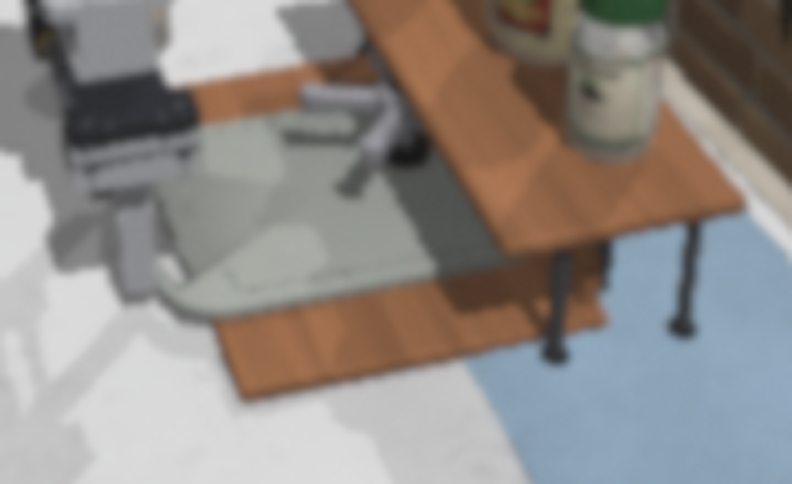

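The crop shows the board square with the deck, its right edge running parallel to the deck edge. The fingers are on the handle at (130, 240) and the knob arms at (310, 95) and (370, 160). I'll keep pushing until I feel the rail.

In the tool's units: -4 mm / 600 = -0.0067, -3 mm / 600 = -0.005.

Emit:
arm_command:
  plan:
    - [[-0.0017,0,0,0,0,0,-1],[-0.0033,0,0,0,0,0,-1],[-0.005,0,0,0,0,0,-1],[-0.0067,0,0,0,0,0,-1]]

```text
time_s: 4.85
ee_pos: [0.5023, 0.0269, 0.0071]
eef_rot: [-3.142, -0.006, 3.089]
force: [-22.8, 1.5, 16.7]
grip_width: 0.0941
grip_force: 11.2
```

In the tool's units: 1.5 mm / 600 = 0.0025, 1 mm / 600 = 0.0017.

Emit:
arm_command:
  plan:
    - [[0.0017,0,0,0,0,0,-1],[0.0025,0,0,0,0,0,-1],[0.0025,0,0,0,0,0,-1]]

```text
time_s: 5.15
ee_pos: [0.502, 0.0269, 0.0073]
eef_rot: [3.142, -0.002, 3.089]
force: [-9.3, 0.7, 4.7]
grip_width: 0.0938
grip_force: 5.1
```

Run:
```python
from h import *
o=ctrl.get_obs(); print(o['time_s'],o['ee_pos'],o['eef_rot'],o['force'],o['moment'])
```

```text
5.15 [0.50199056 0.0268735  0.00727654] [ 3.14157775e+00 -2.44442615e-03  3.08870803e+00] [-9.27545321  0.67708455  4.72099528] [ 0.07511151  1.8116461  -0.08928064]
```

In the tool's units: 0.01 rad / 2.0944 = 0.0048.

Emit:
arm_command:
  plan:
    - [[0,0,0,0,0,0.0048,-1],[0,0,0,0,0,0.0048,-1],[0,0,0,0,0,0.0048,-1]]

```text
time_s: 5.45
ee_pos: [0.5019, 0.027, 0.0072]
eef_rot: [-3.142, -0.003, 3.079]
force: [-10.5, 1.5, 5.0]
grip_width: 0.0943
grip_force: 5.1
```

Run:
```python
from h import *
o=ctrl.get_obs(); print(o['time_s'],o['ee_pos'],o['eef_rot'],o['force'],o['moment'])
```

```text
5.45 [0.50190772 0.0270044  0.00717712] [-3.14157621e+00 -2.78063551e-03  3.07949659e+00] [-10.52623134   1.50508794   5.04377681] [0.55472477 1.85513362 0.44501209]
```

In the tool's units: -0.02 rad / 2.0944 = -0.0095.

Emit:
arm_command:
  plan:
    - [[0,0,0,0,0,-0.0048,-1],[0,0,0,0,0,-0.0095,-1],[0,0,0,0,0,-0.0095,-1],[0,0,0,0,0,-0.0095,-1]]

```text
time_s: 5.85
ee_pos: [0.5017, 0.0268, 0.0071]
eef_rot: [3.142, -0.003, 3.098]
force: [-9.8, -0.8, 4.3]
grip_width: 0.0936
grip_force: 4.9
```

Run:
```python
from h import *
o=ctrl.get_obs(); print(o['time_s'],o['ee_pos'],o['eef_rot'],o['force'],o['moment'])
```

```text
5.85 [0.50173068 0.02683883 0.00706556] [ 3.14151494 -0.0032139   3.09817051] [-9.84010708 -0.7903039   4.28615576] [-0.09225997  1.92797327 -0.54820644]
```

In the tool's units: -160 mm / 600 = -0.2667, -130 mm / 600 = -0.2167, 0.009 rad / 2.0944 = 0.0043.

Emit:
arm_command:
  plan:
    - [[0.0083,0,0,0,0,0,-1],[0.0333,0,0,0,0,0,-1],[0.0667,0,0,0,0,0,-1],[0.075,0,-0.0667,0,0,0.0043,1],[0.075,0,-0.1417,0,0,0.0043,1],[0.075,0,-0.2167,0,0,0.0043,1],[0.075,0,-0.2667,0,0,0.0043,1],[0.075,0,-0.2667,0,0,0.0043,1]]

```text
time_s: 6.65
ee_pos: [0.46, 0.0287, 0.1717]
eef_rot: [3.141, 0.009, 3.09]
force: [0.9, 0.6, -0.9]
grip_width: 0.057
grip_force: 0.0
```

Run:
```python
from h import *
from scipy.optimize import minimize
KN=[]
ps=[]
for n in ['scene','side']:
    p,d,i=grab(n); W=cloud(d,i); p=p.astype(int)
    b,g,r=[p[...,k] for k in range(3)]; z=W[...,2]
    m=(abs(r-b)<25)&(d>0)&(z>.066)&(z<.084)&(W[...,0]<.69)&(W[...,0]>.6)&(abs(W[...,1]-.02)<.075); v,u=np.nonzero(m); KN.append(ray(i,u,v,.075))
    c=(slice(160,250),slice(230,320)); ps.append(cv2.resize(p[c].astype(np.uint8),(400,400),interpolation=cv2.INTER_CUBIC))
    if n=='side':
        ok=(d>0)&(W[...,0]>.4)&(W[...,0]<.85)&(abs(W[...,1]-.02)<.22)
        m=cv2.morphologyEx(((abs(r-b)<30)&ok&(abs(z-.02)<.006)&(r<190)).astype(np.uint8),cv2.MORPH_OPEN,np.ones((3,3)))
        nl,L,S,_=cv2.connectedComponentsWithStats(m);v,u=np.nonzero(L==1+np.argmax(S[1:,4])); X=ray(i,u,v,.02); print('board min x',X[:,0].min(),X[:,1].min(),X[:,1].max())
cv2.imwrite('pics/knob.png',np.hstack(ps))
def inside(P,q):
    x,y=P[:,0]-q[0],P[:,1]-q[1]; R=np.hypot(x,y); a=(np.arctan2(y,x)-q[2]+np.pi/5)%(2*np.pi/5)-np.pi/5
    lat=abs(R*np.sin(a)); return np.maximum(np.minimum(np.maximum(lat-.006,R-.062),R-.018),0)
for K in KN+[np.vstack(KN)]:
    th=np.arange(0,1.2566,.01); c=[np.minimum(inside(K,[.675,.019,t]),.008).mean() for t in th]; k=np.argmin(c); print(len(K),'arm deg',np.degrees(th[k]+1.2566*2),np.round(min(c)*1e3,2))
print(ctrl.get_obs()['force'])
```

```text
board min x 0.5028246061880046 -0.07970055563237921 0.11082877762748411
298 arm deg 157.74674015541822 2.2
232 arm deg 159.46561354081072 1.22
530 arm deg 158.31969795054906 1.78
[ 0.37466514 -0.5733345  -0.20768511]
```

View pics/knob.png

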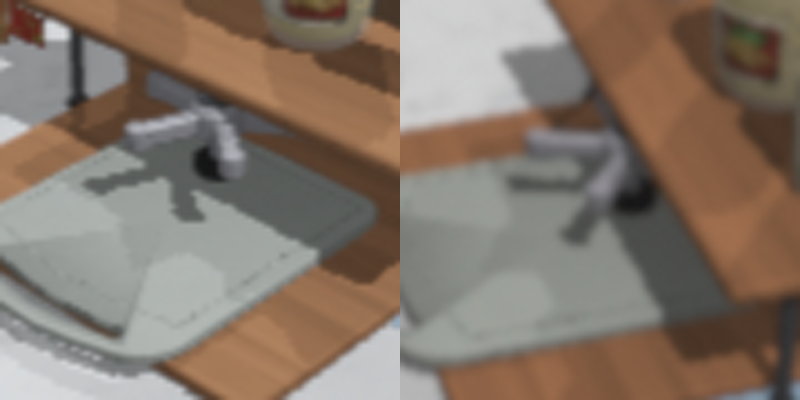

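The crops (scene left, side right) show two front arms. In the scene crop their tips are at about (132, 135) and (235, 165). In the side crop they are at about (530, 140) and (595, 200).

Run:
```python
from h import *
for n,uv in [('scene',[(259.7,190.4),(282.9,197.1)]),('side',[(259.3,191.5),(273.9,205)])]:
    i=cams.camera_info(n)
    for u,v in uv:
        X=ray(i,[u],[v],.072)[0]; r=X-[.675,.019]; print(n,X.round(4),np.hypot(*r).round(4),np.degrees(np.arctan2(r[1],r[0])).round(1)%360)
```

```text
scene [0.6215 0.043 ] 0.0587 155.8
scene [ 0.6358 -0.0247] 0.0587 228.1
side [0.6233 0.0437] 0.0573 154.5
side [ 0.637  -0.0261] 0.059 229.9
```

Emit:
arm_command:
  plan:
    - [[-0.0667,-0.0267,0,0,0,0,1],[-0.1333,-0.0533,0,0,0,0,1],[-0.2,-0.0833,0,0,0,0,1],[-0.2667,-0.11,0,0,0,0,1],[-0.3167,-0.13,0,0,0,0,1],[-0.3167,-0.13,0,0,0,0,1],[-0.3167,-0.13,0,0,0,0,1]]

```text
time_s: 7.45
ee_pos: [0.6432, -0.0591, 0.1651]
eef_rot: [3.141, -0.003, 3.089]
force: [0.4, -0.5, -0.4]
grip_width: 0.0008
grip_force: 0.0
```

In the tool's units: 104 mm / 600 = 0.1733, 95 mm / 600 = 0.1583.

Emit:
arm_command:
  plan:
    - [[0,0,0.0583,0,0,0,1],[0,0,0.1167,0,0,0,1],[0,0,0.1583,0,0,0,1],[0,0,0.1733,0,0,0,1],[0,0,0.1733,0,0,0,1],[0,0,0.1733,0,0,0,1]]

```text
time_s: 8.05
ee_pos: [0.6442, -0.0589, 0.065]
eef_rot: [-3.141, 0.002, 3.09]
force: [0.5, 0.0, 1.4]
grip_width: 0.0005
grip_force: 0.0
```

```bash
cat > st.py <<'E'
from h import *
o=ctrl.get_obs(); th=-.0526; R=np.array([[np.cos(th),np.sin(th)],[-np.sin(th),np.cos(th)]])
P=R@(o['ee_pos'][:2]-[.675,.019])*1000; F=R@o['force'][:2]
ps=np.radians(o['eef_rot'][2])*180/np.pi; dy=(ps-3.089)
C,S=np.cos(dy),np.sin(dy)
cor=np.array([P+np.array([[C,-S],[S,C]])@np.array(c) for c in [(-8,12.5),(8,12.5),(0,12.5)]])
best=None
for ph in np.radians(np.arange(70,-80,-.25)):
    a=np.array([-np.cos(ph),-np.sin(ph)]); t=np.array([-np.sin(ph),np.cos(ph)])
    # arm side: distance of block beyond arm flank (or end circle r=54.5,rad 7.5)
    pen=-1e9
    for c in cor:
        r=c@a; l=c@t
        if r<62: hw=5.5 if r<49 else 5.5+2*min((r-49)/4,1)
        else: hw=-50
        if r>54.5 and r<62: hw=np.sqrt(max(7.5**2-(r-54.5)**2,0))
        if l+hw>pen: pen=l+hw; b=(ph,c)
    if pen<=0: best=b
    else:
        pass
    if best is None: best=b
    if pen>0: best=b
    else: break
ph,c=best
print('t %.2f stand %.1f %.1f z %.1f dyaw %.3f phi %.1f deg %.3f rad  F %.2f %.2f z %.2f  T %.3f contact %s'%(o['time_s'],*P,o['ee_pos'][2]*1000,dy,np.degrees(ph),ph,*F,o['force'][2],(c[0]*F[1]-c[1]*F[0])/1000,c.round(1)))
E
python3 st.py
```

```text
t 8.05 stand -26.7 -79.4 z 65.0 dyaw 0.001 phi 70.0 deg 1.222 rad  F 0.46 0.04 z 1.44  T 0.029 contact [-34.7 -66.9]
```

In the tool's units: 21 mm / 600 = 0.035, 19 mm / 600 = 0.0317.

Emit:
arm_command:
  plan:
    - [[0,0.0083,0.0033,0,0,0,1],[0,0.015,0.0033,0,0,0,1],[0,0.0183,0.0033,0,0,0,1],[0,0.0217,0.0033,0,0,0,1],[0,0.025,0.0033,0,0,0,1],[0,0.0283,0.0033,0,0,0,1],[0,0.0317,0.0033,0,0,0,1],[0,0.035,0.0033,0,0,0,1]]

```text
time_s: 8.85
ee_pos: [0.6447, -0.0388, 0.0614]
eef_rot: [-3.14, -0.0, 3.09]
force: [-3.9, -12.8, 1.4]
grip_width: 0.0005
grip_force: 6.2
```

```bash
python3 st.py
```

```text
t 8.85 stand -27.2 -59.3 z 61.4 dyaw 0.001 phi 46.5 deg 0.812 rad  F -3.23 -12.95 z 1.41  T 0.305 contact [-35.3 -46.8]
```

In the tool's units: 9.5 mm / 600 = 0.0158, 1.5 mm / 600 = 0.0025.

Emit:
arm_command:
  plan:
    - [[0.0008,0.0025,0,0,0,0,1],[0.0025,0.005,0,0,0,0,1],[0.005,0.0075,0,0,0,0,1],[0.0075,0.01,0,0,0,0,1],[0.01,0.0125,0,0,0,0,1],[0.0125,0.0158,0,0,0,0,1]]

```text
time_s: 9.45
ee_pos: [0.6364, -0.0308, 0.0613]
eef_rot: [-3.138, -0.004, 3.089]
force: [-13.6, -17.8, 7.4]
grip_width: 0.0002
grip_force: 9.2
```

```bash
python3 st.py
```

```text
t 9.45 stand -35.9 -51.8 z 61.3 dyaw 0.000 phi 35.5 deg 0.620 rad  F -12.63 -18.44 z 7.38  T 0.314 contact [-43.9 -39.3]
```

In the tool's units: -8 mm / 600 = -0.0133, -4.5 mm / 600 = -0.0075, -0.35 rad / 2.0944 = -0.1671.

Emit:
arm_command:
  plan:
    - [[-0.0033,-0.0067,0,0,0,0,1],[-0.0075,-0.0133,0,0,0,0,1],[-0.0075,-0.0133,0,0,0,-0.0668,1],[-0.0075,-0.0133,0,0,0,-0.1337,1],[-0.0092,-0.0133,0,0,0,-0.1671,1],[-0.0108,-0.0133,0,0,0,-0.1671,1],[-0.0108,-0.0133,0,0,0,-0.1671,1]]

```text
time_s: 10.15
ee_pos: [0.6441, -0.0365, 0.0614]
eef_rot: [3.142, 0.0, -2.846]
force: [-1.1, 0.2, -0.1]
grip_width: 0.0004
grip_force: 0.0
```

```bash
python3 st.py
python3 - <<'E'
from h import *
p,d,i=grab('side'); p2,_,_=grab('scene')
cv2.imwrite('pics/k2.png',np.hstack([cv2.resize(q[150:250,220:330],(400,364),interpolation=cv2.INTER_CUBIC) for q in (p2,p)]))
E
```

```text
t 10.15 stand -27.9 -57.0 z 61.4 dyaw -5.935 phi 46.8 deg 0.816 rad  F -1.13 0.18 z -0.06  T -0.057 contact [-32.2 -45.3]
```

View pics/k2.png

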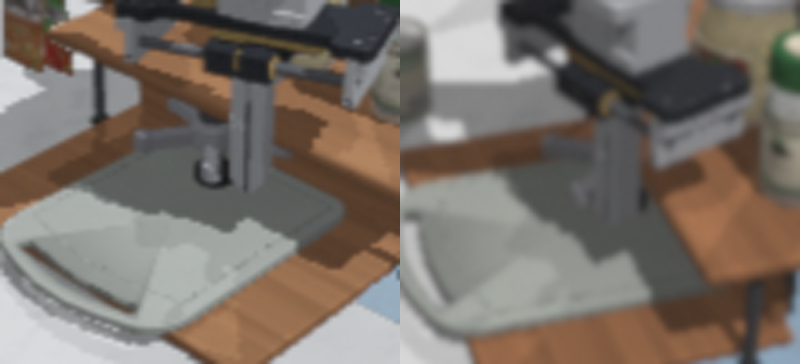

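The crops show the closed fingers beside the right-front arm, whose tip is at about (210, 165) in the left crop and has rotated clockwise. The gripper body is near the green jar but clear of it. I'll push on with the face turned towards the arm.

In the tool's units: 14 mm / 600 = 0.0233, 12.5 mm / 600 = 0.0208.

Emit:
arm_command:
  plan:
    - [[-0.0025,0.0067,0,0,0,0,1],[-0.0042,0.0117,0,0,0,0,1],[-0.005,0.0158,0,0,0,0,1],[-0.005,0.0183,0,0,0,0,1],[-0.005,0.0208,0,0,0,0,1],[-0.005,0.0233,0,0,0,0,1]]

```text
time_s: 10.85
ee_pos: [0.6423, -0.0232, 0.0614]
eef_rot: [-3.14, -0.001, -2.844]
force: [-2.9, -7.7, -0.8]
grip_width: 0.0003
grip_force: 3.4
```

```bash
sed -i "s/^ps=.*/dy=(o['eef_rot'][2]-3.089+np.pi)%(2*np.pi)-np.pi/" st.py; python3 st.py
```

```text
t 10.85 stand -30.4 -43.9 z 61.4 dyaw 0.350 phi 31.5 deg 0.550 rad  F -2.50 -7.80 z -0.82  T 0.242 contact [-42.2 -34.9]
```

In the tool's units: 16.5 mm / 600 = 0.0275, 2.8 mm / 600 = 0.0047, 0.1 rad / 2.0944 = 0.0477.

Emit:
arm_command:
  plan:
    - [[0.0008,0.0042,0,0,0,0,1],[0.0017,0.0083,0,0,0,0,1],[0.0033,0.0125,0,0,0,0,1],[0.0047,0.0167,0,0,0,0,1],[0.0058,0.0208,0,0,0,0.0048,1],[0.007,0.0242,0,0,0,0.0239,1],[0.0083,0.0275,0,0,0,0.0477,1]]

```text
time_s: 11.55
ee_pos: [0.6328, -0.0083, 0.0613]
eef_rot: [-3.141, -0.001, -2.945]
force: [-1.9, -5.0, -1.1]
grip_width: 0.0003
grip_force: 2.4
```

```bash
python3 st.py
```

```text
t 11.55 stand -40.7 -29.5 z 61.3 dyaw 0.249 phi 12.5 deg 0.218 rad  F -1.64 -5.09 z -1.07  T 0.231 contact [-51.5 -19.3]
```

In the tool's units: 14.1 mm / 600 = 0.0235, 2.6 mm / 600 = 0.0043, 0.25 rad / 2.0944 = 0.1194.

Emit:
arm_command:
  plan:
    - [[0.001,0.004,0,0,0,0.0239,1],[0.0017,0.008,0,0,0,0.0477,1],[0.0025,0.012,0,0,0,0.0716,1],[0.0032,0.016,0,0,0,0.0955,1],[0.0038,0.02,0,0,0,0.1194,1],[0.0043,0.0235,0,0,0,0.1385,1]]

```text
time_s: 12.15
ee_pos: [0.627, 0.0051, 0.0612]
eef_rot: [-3.141, -0.002, 3.047]
force: [-3.8, -4.6, 0.2]
grip_width: 0.0006
grip_force: 2.5
```

```bash
python3 st.py
```

```text
t 12.15 stand -47.2 -16.4 z 61.2 dyaw -0.042 phi -4.2 deg -0.074 rad  F -3.59 -4.83 z 0.18  T 0.251 contact [-54.6  -3.6]
```

In the tool's units: 11 mm / 600 = 0.0183, 2.7 mm / 600 = 0.0045, 0.24 rad / 2.0944 = 0.1146.

Emit:
arm_command:
  plan:
    - [[0.001,0.0037,0,0,0,0.0239,1],[0.002,0.0073,0,0,0,0.0477,1],[0.003,0.011,0,0,0,0.0716,1],[0.0038,0.0147,0,0,0,0.0955,1],[0.0045,0.0183,0,0,0,0.1146,1]]

```text
time_s: 12.65
ee_pos: [0.6251, 0.0163, 0.0611]
eef_rot: [-3.14, -0.002, 2.807]
force: [-6.8, -5.7, 2.2]
grip_width: 0.0006
grip_force: 3.3
```

```bash
echo "print('  Tm %.3f'%((P[0]*F[1]-P[1]*F[0])/1000+o['moment'][2]), o['moment'].round(3))" >> st.py; python3 st.py
```

```text
t 12.65 stand -49.7 -5.3 z 61.1 dyaw -0.282 phi -17.5 deg -0.305 rad  F -6.50 -6.00 z 2.18  T 0.381 contact [-53.9   8.9]
  Tm 0.386 [-0.915  1.144  0.122]
```

In the tool's units: 8.5 mm / 600 = 0.0142, 5.1 mm / 600 = 0.0085, 0.07 rad / 2.0944 = 0.0334.

Emit:
arm_command:
  plan:
    - [[0.0008,0.0028,0,0,0,0.0143,1],[0.0017,0.0057,0,0,0,0.0239,1],[0.0027,0.0085,0,0,0,0.0334,1],[0.0035,0.0113,0,0,0,0.0334,1],[0.0042,0.0142,0,0,0,0.0334,1]]

```text
time_s: 13.15
ee_pos: [0.6261, 0.0249, 0.0613]
eef_rot: [-3.14, -0.0, 2.739]
force: [-0.9, -7.2, -1.0]
grip_width: 0.0006
grip_force: 3.6
```

```bash
python3 st.py
```

```text
t 13.15 stand -49.2 3.3 z 61.3 dyaw -0.350 phi -26.5 deg -0.463 rad  F -0.55 -7.20 z -0.97  T 0.387 contact [-52.4  17.8]
  Tm 0.425 [-1.418  0.15   0.069]
```

In the tool's units: 6.7 mm / 600 = 0.0112, 2.1 mm / 600 = 0.0035.

Emit:
arm_command:
  plan:
    - [[0.0008,0.0028,0,0,0,0,1],[0.0017,0.0057,0,0,0,0,1],[0.0027,0.0085,0,0,0,0,1],[0.0035,0.0112,0,0,0,0,1]]

```text
time_s: 13.55
ee_pos: [0.6271, 0.0309, 0.0613]
eef_rot: [-3.139, 0.001, 2.739]
force: [0.9, -13.4, -1.7]
grip_width: 0.0003
grip_force: 5.3
```

```bash
python3 st.py
```

```text
t 13.55 stand -48.5 9.3 z 61.3 dyaw -0.350 phi -34.5 deg -0.602 rad  F 1.60 -13.30 z -1.69  T 0.458 contact [-36.7  18.3]
  Tm 0.458 [-2.446 -0.055 -0.172]
```

Emit:
arm_command:
  plan:
    - [[0,0,0,0,0,0,1],[0,0,0,0,0,0,1],[0,0,0,0,0,0,1],[0,0,0,0,0,0,1]]

```text
time_s: 13.95
ee_pos: [0.627, 0.0312, 0.0613]
eef_rot: [-3.14, 0.0, 2.739]
force: [-0.6, -11.0, -0.2]
grip_width: 0.0002
grip_force: 4.3
```

```bash
python3 st.py
```

```text
t 13.95 stand -48.6 9.7 z 61.3 dyaw -0.350 phi -34.8 deg -0.607 rad  F 0.00 -11.06 z -0.23  T 0.407 contact [-36.8  18.7]
  Tm 0.407 [-1.814  0.146 -0.131]
```

In the tool's units: 4 mm / 600 = 0.0067, 3 mm / 600 = 0.005.

Emit:
arm_command:
  plan:
    - [[0.0003,0.0017,0,0,0,0,1],[0.0007,0.0033,0,0,0,0,1],[0.001,0.005,0,0,0,0,1],[0.0012,0.0067,0,0,0,0,1]]

```text
time_s: 14.35
ee_pos: [0.6279, 0.0346, 0.0613]
eef_rot: [-3.139, 0.001, 2.739]
force: [-0.5, -14.4, -0.7]
grip_width: 0.0
grip_force: 5.5
```

```bash
python3 st.py
```

```text
t 14.35 stand -47.9 13.1 z 61.3 dyaw -0.350 phi -39.2 deg -0.685 rad  F 0.21 -14.36 z -0.72  T 0.513 contact [-36.1  22.1]
  Tm 0.504 [-2.644  0.046 -0.181]
```

Emit:
arm_command:
  plan:
    - [[0,0,0,0,0,0,1],[0,0,0,0,0,0,1],[0,0,0,0,0,0,1]]

```text
time_s: 14.65
ee_pos: [0.6278, 0.0349, 0.0613]
eef_rot: [-3.139, 0.0, 2.739]
force: [-1.7, -12.2, -0.9]
grip_width: 0.001
grip_force: 5.0
```

```bash
python3 st.py
```

```text
t 14.65 stand -48.0 13.4 z 61.3 dyaw -0.350 phi -39.2 deg -0.685 rad  F -1.02 -12.27 z -0.86  T 0.467 contact [-36.2  22.4]
  Tm 0.487 [-2.179  0.275 -0.115]
```

In the tool's units: 2.5 mm / 600 = 0.0042, 1.7 mm / 600 = 0.0028.

Emit:
arm_command:
  plan:
    - [[0.0003,0.0015,0,0,0,0,1],[0.0005,0.0028,0,0,0,0,1],[0.0007,0.0042,0,0,0,0,1]]

```text
time_s: 14.95
ee_pos: [0.6285, 0.037, 0.0613]
eef_rot: [-3.139, 0.001, 2.739]
force: [-1.1, -14.8, -0.9]
grip_width: 0.0003
grip_force: 5.6
```

```bash
python3 st.py
```

```text
t 14.95 stand -47.4 15.5 z 61.3 dyaw -0.350 phi -42.0 deg -0.733 rad  F -0.34 -14.85 z -0.90  T 0.537 contact [-35.6  24.5]
  Tm 0.487 [-2.694  0.084 -0.222]
```

Emit:
arm_command:
  plan:
    - [[0,0,0,0,0,0,1],[0,0,0,0,0,0,1],[0,0,0,0,0,0,1],[0,0,0,0,0,0,1]]

```text
time_s: 15.35
ee_pos: [0.6283, 0.0372, 0.0613]
eef_rot: [-3.139, -0.0, 2.739]
force: [-2.6, -12.3, -0.1]
grip_width: 0.0003
grip_force: 5.3
```

```bash
python3 st.py
```

```text
t 15.35 stand -47.6 15.7 z 61.3 dyaw -0.350 phi -42.0 deg -0.733 rad  F -2.00 -12.38 z -0.10  T 0.492 contact [-35.8  24.7]
  Tm 0.447 [-2.357  0.391 -0.174]
```

In the tool's units: 200 mm / 600 = 0.3333, -150 mm / 600 = -0.25.

Emit:
arm_command:
  plan:
    - [[0,-0.0067,0,0,0,0,1],[0,-0.0133,0,0,0,0,1],[0,-0.0133,-0.05,0,0,0,1],[0,-0.0133,-0.1333,0,0,0,1],[0,-0.0133,-0.2167,0,0,0,1],[0.0833,-0.0133,-0.25,0,0,0,1],[0.1667,-0.0133,-0.25,0,0,0,1],[0.25,-0.0133,-0.25,0,0,0,1],[0.3333,-0.0133,-0.25,0,0,0,1],[0.3333,-0.0133,-0.25,0,0,0,1]]

```text
time_s: 16.35
ee_pos: [0.4377, 0.1113, 0.2118]
eef_rot: [3.141, -0.0, 2.742]
force: [-0.2, 0.2, 0.7]
grip_width: 0.0004
grip_force: 0.0
```

Run:
```python
from h import *
print(ctrl.get_obs()['ee_pos'],ctrl.get_obs()['force'])
ps=[]
KN=[]
for n in ['scene','side']:
    p,d,i=grab(n); ps.append(cv2.resize(p[150:270,200:330],(400,369),interpolation=cv2.INTER_CUBIC))
    W=cloud(d,i); q=p.astype(int); b,r=q[...,0],q[...,2]; z=W[...,2]
    m=(abs(r-b)<25)&(d>0)&(z>.066)&(z<.084)&(W[...,0]<.69)&(W[...,0]>.6)&(abs(W[...,1]-.02)<.075); v,u=np.nonzero(m); KN.append(ray(i,u,v,.075))
    m=cv2.morphologyEx(((abs(r-b)<30)&(d>0)&(W[...,0]>.4)&(abs(z-.02)<.006)&(abs(W[...,1])<.2)&(r<190)).astype(np.uint8),cv2.MORPH_OPEN,np.ones((3,3)))
    nl,L,S,_=cv2.connectedComponentsWithStats(m);v,u=np.nonzero(L==1+np.argmax(S[1:,4])); X=ray(i,u,v,.02); print(n,'board min x',X[:,0].min())
def inside(P,q):
    x,y=P[:,0]-q[0],P[:,1]-q[1]; R=np.hypot(x,y); a=(np.arctan2(y,x)-q[2]+np.pi/5)%(2*np.pi/5)-np.pi/5
    return np.maximum(np.minimum(np.maximum(abs(R*np.sin(a))-.006,R-.062),R-.018),0)
for K in KN+[np.vstack(KN)]:
    th=np.arange(0,1.2566,.01); c=[np.minimum(inside(K,[.675,.019,t]),.008).mean() for t in th]; k=np.argmin(c); print(len(K),'arm deg',np.degrees(th[k]+1.2566*2),np.round(min(c)*1e3,2))
cv2.imwrite('pics/end.png',np.hstack(ps))
```

```text
[0.43773031 0.1112679  0.2118268 ] [-0.16307658  0.20143201  0.74921342]
scene board min x 0.49716606862079044
side board min x 0.5028246061880046
291 arm deg 205.30223715127656 2.15
229 arm deg 211.60477289771563 1.44
520 arm deg 209.88589951232316 1.9
```

View pics/end.png

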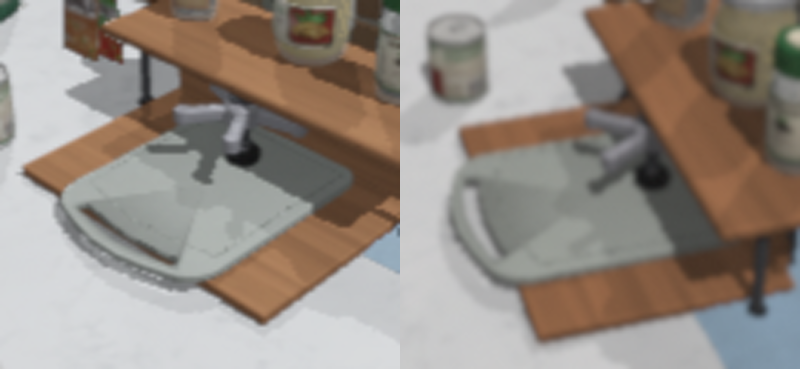

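The end view shows the board square and still against the rail, with its handle at about (70, 200). The black foot is down on the board at (245, 152), and the jars and tin are undisturbed. The arms measure about 208°, against 207° expected from feel.

```bash
python3 -c "
from station import ctrl
print(ctrl.hand_in())"
```

```text
the job is handed in; nothing more can be done
None
```

I handed the job in at about 16 s: the board is flush against the stop rail, the knob is tightened by feel to an estimated 14–15 N, the jars and tin are untouched, and the arm is clear.

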